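# Counter-hold the hidden bolt head of a ware-rack bracket

### The arm

A 7-joint arm with a two-finger parallel gripper is mounted at the origin on the work surface. World frame = base frame: x ahead of the robot, y to its left, z up, the work surface at z = 0. Lengths are in m, angles in rad, forces in N, time in s.
With the tool pointing down it reaches from about 0.4 to 0.9 m from the base axis. Payload 5.5 kg.
Tool frame: the origin (TCP) lies on the centre line of the jaws, within the pads' length; the fingertips stand 11 mm ahead of it and the grasp point (between the pads) lies 8 mm behind it (robot.tcp_to_tips is the distance from the TCP to the fingertips, in m); z points along the fingers, y is the line along which they close (so a half turn about z gives the same grasp; the last joint's range is limited). The gripper opens to 85 mm and grips with 20 to 120 N. Pads are 22 mm wide; open, the fingers measure 114 mm over their backs; the gripper's body (76 mm by 85 mm) begins 54 mm behind the grasp point. The pads swing forward as they close: fully open they stand 13 mm farther back than shut.
Start: joints at [-1.045, 0.501, -0.427, 1.55, 0.221, 1.138, -0.21], TCP at [0.169, 0.628, 0.242] pointing down, gripper open.
Joint ranges: [-2.88, 2.88], [-0.31, 2.03], [-1.54, 1.56], [0.2, 2.42], [-1.41, 4.55], [0.19, 2.02], [-2.57, 2.57]. Speed limits (rad/s): [2.57, 2.57, 3.14, 3.14, 3.14, 3.14, 3.14].

### API

Orientations are given as a unit quaternion [x, y, z, w].
In Python, from cell import robot, imaging gives the robot as it stands. The module is installed in compiled form; this text tells all that it offers.
- The arm moves only by the shell command python3 -m inch 'ROWS' [FORCE]. ROWS is a JSON object of lists of equal length, an entry for each row: "hand": the closure, from 0 (fully open) to 1 (shut); "translation": the shift along the tool's x, y, z in m, a list of three; "twist": the turn about the tool's z in degrees. A call has 1 to 20 rows; each row is the pose to reach, as a shift and turn from the pose commanded when the call began, along the tool's axes at that moment; what a row does not reach only later rows make up. A row lasts 1/10 s, in which the tool goes at most 50 mm and 8.59 degrees, less where a joint would pass 70% of its speed; a pose out of reach is approached as far as the arm can. A call with a gripper value outside its range is refused whole. The fingers move at their own pace and stop on an object; FORCE is the grip in N (left out, the last holds). Time passes only in rows, so rows that repeat a pose let the fingers close. It gives the time, the measured TCP pose, the force, the opening and the grip force at its end, in the units of the state.
- robot.read_state(): the state, without advancing time (a new reading comes with each control period).
- imaging.grab_frame(name): name is "scene" or "top" or "wrist"; returns a dict with "img" (384x512x3 uint8, blue, green, red), "depth" (384x512 float32, m along the optical axis (not along the pixel's ray), 0 where there is no reading), "fx", "fy", "cx", "cy" (pixels), "R" (3x3) and "t" (3): a world point X has camera coordinates R X + t; the wrist camera has in their place "mount" (4x4, takes a point from camera to tool coordinates, whose origin is the TCP and whose axes are the flange's). Camera axes: x right, y down, z forward; pixel columns grow to the right and rows downward; lengths in m; the calibration is good to about 2 mm. The wrist camera is an equidistant fisheye: a pixel r from the principal point sees the ray r / f radians off the axis. A picture is of the moment at which its call begins: read the wrist's pose just before it.
- robot.close_job(): hands the job in; it is judged then, once.
The state is a dict: "time": time; "joint_pos": joint angles; "dq": joint speeds; "joint_torque": joint torques, N m; "eef_pos": TCP position; "orientation": TCP orientation; "ft_force": force on the tool from outside, world axes, zero at the start; "wrist_torque": the same for the moment, N m; "width": opening from 0.0 (shut) to 1.0 (fully open); "finger_force": force on a finger pad.
Only numpy, scipy, OpenCV 4.12 (cv2) and the standard library are available. Lean on these libraries where they do the work, as an engineer would, in place of code of your own. Each camera call takes 0.05 s, during which the arm holds its last target. There are 200 camera calls.

### The job

The upright nutrunner is about to tighten the nut on the bracket: turn its clutch collar to 5 on the dotted scale, clicked in, and let go of it. Then reach down into the narrow gap behind the bracket, grip the slowly turning bolt head between the fingers and hold it so that it stops turning; finish while still holding it firmly. Leave the jar, the wrench and the mug where they are.

Things in the scene. Friction and masses are not known exactly. Their poses are not given: they have to be found in the camera images.
- jig: Work jig, fixed to the bench. Origin on the bench under its plywood base (120 mm in its x, y -125 to +120 mm, 18 mm thick), z up, y along the level bolt. In this frame (mm), rising y: wooden cheek, gap, steel bracket, nut in the runner's socket, runner's level head (42 diameter, on the bolt's axis x 0, z 72, ending at y 70), runner's upright grey body (46 diameter, axis x 0, y +70).
- gap (a point): Middle of the mouth of the 40 mm wide gap behind the bracket, at x 0, y -71, z 98 mm of the jig, axes as the jig's. The gap spans y -91 to -51 of the jig, open upwards and at both x ends, floor at z 18. Wooden cheek: 80 mm in x, y -109 to -91, top at z 96. Bracket plate: 80 mm in x, y -51 to -45, top at z 98.
- bolt: The steel bolt. Origin: centre of its hexagonal head (24 mm across flats, 27.7 across corners, 14 long in y), hidden in the gap at x 0, y -70, z 72 mm of the jig, 26 mm below the bracket's top. A bush, 18 mm in diameter, 12 long, parts it from the bracket. The frame turns with the bolt about y (the jig's y); x is normal to one pair of flats (others every 60 degrees).
- bolt_turn (a joint): Turn of the bolt about the jig's +y, rad. At 0 two flats stand upright, facing the jig's +x and -x. The runner drags it with about 0.1 N m against a heavy damper: left alone it creeps on at +0.02 rad/s (stop at 1.2); it starts between -0.45 and -0.15. It does not square itself to the fingers, so tilt them about y to suit its flats.
- collar_turn (a joint): Turn of the clutch collar about its upright axis, rad, growing anticlockwise seen from above. Six clicks 0.4 rad apart: number n at 0.4*(n-1), so 1 is 0, 5 is 1.6, 6 is 2.0 (stops at -0.1 and 2.1). Let go of, it springs into the nearest click. Turning takes under 0.1 N m. It starts at 1, 2 or 3.
- collar_grip (a point): On the collar's axis (x 0, y 70, z 148 mm of the jig), 14 mm below its top: a good height to grip. Collar: round black fluted sleeve, 48 mm diameter, 40 high, on a scale disc 88 mm in diameter with its top at z 120. A white bar on top and a nib at the foot point at groups of 1 to 6 dots on the disc, 0.4 rad apart: 1 dot at -1.0 rad from the jig's +x, 6 dots at +1.0.
- collar: Clutch collar frame: origin on its axis at its lower end (x 0, y 70, z 122 mm of the jig), z up; it turns with collar_turn.
- jar: Bystander: screw-lid jar, 60 mm in diameter, 75 mm high, origin at the centre of its underside. Stands beyond the cheek.
- wrench: Bystander: steel wrench lying flat on the far side of the jig, about 160 mm long, 8 mm thick, origin at the middle of its underside.
- mug: Bystander: terracotta mug, 76 mm in diameter at the rim, 85 mm high with a side handle, origin at the centre of its underside. Stands beyond the runner.

How it is judged:
By the outcome, as a careful person would: the job done as asked, in the order asked, and still so for the second after the job is handed in, while the arm keeps its last pose, push and grip.
It also fails if it takes over 50 s, if anything falls off the work surface, if the arm or the gripper's body presses on something with over 40 N, if the wrist force passes 120 N, or if a joint passes its speed limit or range.

## Working session

There is one attempt and no reset: what is moved stays moved. The work goes in short steps, Python scripts to look and compute and a shell command to move; the robot and the scene stay as the last step left them, time stands still between calls to the robot, and variables do not carry over. Pictures are saved under pics/ and viewed, at most 10 in all, crops included, and the job is handed in when it is done.

```bash
mkdir -p pics
python3 - <<'E'
from cell import robot, imaging
import cv2,numpy as np
s=robot.read_state(); print({k:np.round(v,3).tolist() for k,v in s.items()})
ims=[]
for n in ("scene","top"):
    f=imaging.grab_frame(n); np.savez(n+'.npz',**f); cv2.imwrite(f'pics/{n}0.png',f['img']); print(n,f['fx'],f['cx'],f['cy'],f['R'].round(3).tolist(),f['t'].round(3).tolist())
E
```

```text
{'time': 0.0, 'joint_pos': [-1.045, 0.502, -0.427, 1.551, 0.221, 1.138, -0.21], 'dq': [0.001, 0.001, -0.001, -0.001, -0.0, 0.001, -0.0], 'joint_torque': [0.0, -56.952, -5.816, -28.093, 0.011, 0.012, 0.0], 'eef_pos': [0.169, 0.627, 0.241], 'orientation': [0.131, 0.991, -0.001, -0.0], 'ft_force': [-0.599, -0.632, -0.534], 'wrist_torque': [-0.011, 0.028, -0.026], 'finger_force': 0.0, 'width': 1.001}
scene 481.59356642649783 248.72179300730392 185.9819568860996 [[-0.859, 0.513, 0.001], [0.389, 0.652, -0.651], [-0.334, -0.558, -0.759]] [0.495, -0.189, 1.558]
top 393.7029626938894 260.81017331593745 194.64728961467702 [[0.011, -1.0, -0.007], [-0.985, -0.009, -0.173], [0.173, 0.009, -0.985]] [0.064, 0.625, 1.058]
```

View pics/scene0.png

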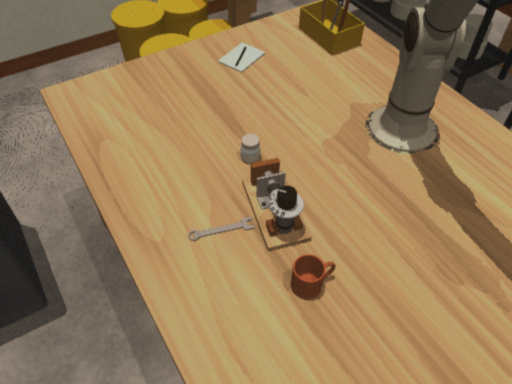

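View pics/top0.png

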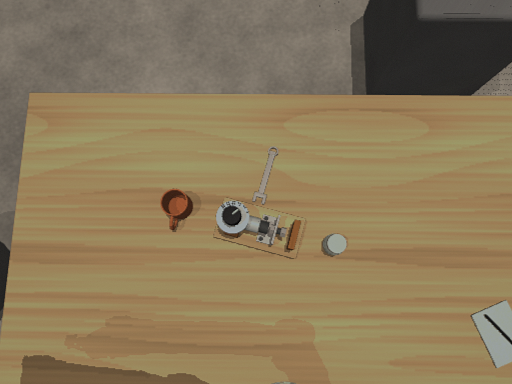

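The scene view shows the jig, with the collar at (286,198), jar at (250,148), wrench at (222,229) and mug at (308,276). In the top view the collar is at (232,215), the cheek at (294,235), the mug at (176,205), the jar at (336,244) and the wrench at (266,176).

```bash
cat > h.py <<'E'
import numpy as np,cv2
from cell import robot,imaging
from scipy.spatial.transform import Rotation as Ro
def cloud(f):
    v,u=np.mgrid[:384,:512]; z=f['depth']
    P=np.stack([(u-f['cx'])/f['fx']*z,(v-f['cy'])/f['fy']*z,z],-1)
    return (P-f['t'])@f['R']
def ray(f,u,v,h):
    d=f['R'].T@np.array([(u-f['cx'])/f['fx'],(v-f['cy'])/f['fy'],1]); o=-f['R'].T@f['t']
    return o+d*(h-o[2])/d[2]
def comps(m,amin=15):
    n,l,s,c=cv2.connectedComponentsWithStats(m.astype(np.uint8)); return [(l==i) for i in range(1,n) if s[i,4]>=amin]
E
python3 - <<'E'
from h import *
crops=[]
for n,(a,b,c,d) in (('scene',(140,260,220,340)),('top',(170,290,200,320))):
    f=dict(np.load(n+'.npz')); X=cloud(f); hsv=cv2.cvtColor(f['img'],cv2.COLOR_BGR2HSV)
    reg=np.zeros((384,512),bool); reg[a:b,c:d]=1
    Z=X[...,2]
    crops.append(cv2.resize(f['img'][a:b,c:d],None,fx=3.2,fy=3.2,interpolation=cv2.INTER_CUBIC))
    for nm,m in (('disc',(Z>.108)&(Z<.13)),('collar',(Z>.15)&(Z<.2)),('br/cheek',(Z>.085)&(Z<.106)),('base',(Z>.012)&(Z<.026))):
        for k in comps(m&reg,12):
            p=X[k]; (rc,wh,an)=cv2.minAreaRect((p[:,:2]*1000).astype(np.float32))
            print(n,nm,k.sum(),p.mean(0).round(4),'rect',np.round(rc,1),np.round(wh,1),round(an,1),'Z',np.percentile(p[:,2],[5,50,95]).round(4))
cv2.imwrite('pics/c1.png',np.hstack(crops))
E
```

```text
scene disc 483 [0.5633 0.1545 0.1214] rect [557.7 147.4] [79.6 86.6] 51.3 Z [0.1175 0.1212 0.1259]
scene collar 299 [0.5577 0.1473 0.1617] rect [555.8 144.7] [48.4 46.3] 59.9 Z [0.1525 0.1626 0.1661]
scene br/cheek 216 [ 0.514  -0.0184  0.0945] rect [512.4 -21.2] [23.  80.7] 76.0 Z [0.0864 0.0955 0.1   ]
scene br/cheek 232 [0.5297 0.0406 0.0922] rect [527.2  39.6] [77.4 64.6] 18.4 Z [0.0856 0.0911 0.1006]
scene br/cheek 13 [0.6039 0.2744 0.0871] rect [603.5 274.1] [19.5  4. ] 3.2 Z [0.0854 0.0869 0.0893]
scene base 62 [ 0.5024 -0.1184  0.0182] rect [ 502.3 -121.7] [25.1 57.6] 52.9 Z [0.0128 0.018  0.0243]
scene base 1262 [0.5685 0.1097 0.0193] rect [537.9  74.3] [248.6 120.1] 76.1 Z [0.0148 0.0193 0.0237]
scene base 26 [0.5442 0.0419 0.0235] rect [545.   41.3] [32.8 11.1] 57.9 Z [0.0215 0.0238 0.0247]
top disc 558 [0.5508 0.1435 0.1197] rect [554.  145.1] [86.2 85.7] 27.1 Z [0.1166 0.1196 0.123 ]
top collar 288 [0.553  0.1447 0.1614] rect [553.7 145.5] [47.2 46.6] 25.6 Z [0.1571 0.1617 0.1644]
top br/cheek 67 [0.5236 0.0312 0.0967] rect [523.9  31.2] [ 5.8 78.3] 76.2 Z [0.093  0.0968 0.1   ]
top br/cheek 199 [0.5361 0.0815 0.0893] rect [534.6  79. ] [57.3 33.8] 69.3 Z [0.0856 0.089  0.094 ]
top br/cheek 205 [ 0.5105 -0.0188  0.0953] rect [511.1 -19.1] [17.7 79.9] 75.4 Z [0.092  0.0953 0.0986]
top base 1881 [0.524  0.0565 0.0182] rect [535.5  75.3] [244.8 119.9] 75.5 Z [0.0141 0.0178 0.0236]
```

View pics/c1.png

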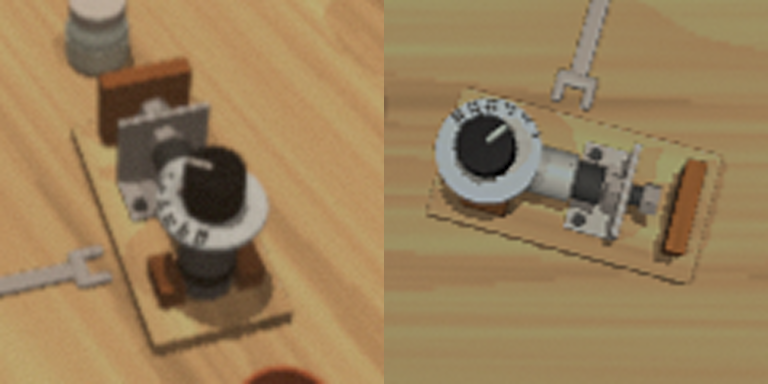

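The crop shows the bar on the collar pointing from (486,143) to (508,125) in its right half. That is about -0.63 rad from jig x, so the collar is at 2 (to be checked). Points fit the given sizes: jig yaw is about -14.6°, and collar, bracket and cheek are collinear. The tool's y already lies along jig y.

```bash
python3 -m inch '{"hand":[0,0,0,0,0,0,0,0,0,0,0,0,0,0,0,0],"translation":[[-0.497,-0.366,0],[-0.497,-0.366,0],[-0.497,-0.366,0],[-0.497,-0.366,0],[-0.497,-0.366,0],[-0.497,-0.366,0],[-0.497,-0.366,0],[-0.497,-0.366,0],[-0.497,-0.366,0],[-0.497,-0.366,0],[-0.497,-0.366,0],[-0.497,-0.366,0],[-0.497,-0.366,0],[-0.497,-0.366,0],[-0.497,-0.366,0],[-0.497,-0.366,0]],"twist":[0,0,0,0,0,0,0,0,0,0,0,0,0,0,0,0]}' 60
python3 - <<'E'
from h import *
s=robot.read_state(); print({k:np.round(s[k],4).tolist() for k in ('time','joint_pos','eef_pos','orientation','ft_force')})
R=Ro.from_quat(s['orientation']).as_matrix(); print(R.round(3).tolist())
C=np.array([.5537,.1453,.148]); print('to collar, tool axes',R.T@(C-s['eef_pos']))
f=imaging.grab_frame('wrist'); np.savez('w1.npz',**f,pos=s['eef_pos'],Rt=R); print(f['fx'],f['cx'],f['cy'],f['mount'].round(3).tolist()); cv2.imwrite('pics/w1.png',f['img'])
f=imaging.grab_frame('top'); np.savez('top1.npz',**f)
E
```

```text
time: 1.7
eef_pos: [0.5524, 0.1474, 0.2421]
orientation: [0.129, 0.992, 0.0, -0.001]
ft_force: [0.2, 0.3, -0.2]
width: 1.001
finger_force: 0.0
{'time': 1.7, 'joint_pos': [-0.152, 0.3367, -0.1921, 1.7584, 0.0712, 1.0541, 0.9423], 'eef_pos': [0.5524, 0.1474, 0.2421], 'orientation': [0.1294, 0.9916, 0.0004, -0.0006], 'ft_force': [0.2416, 0.2545, -0.183]}
[[-0.966, 0.257, -0.001], [0.257, 0.966, 0.001], [0.001, 0.001, -1.0]]
to collar, tool axes [-0.00189406 -0.00172314  0.09408425]
297.3186396354542 258.4488625484868 191.235076086977 [[-0.002, -0.954, -0.298, 0.077], [1.0, -0.002, 0.001, -0.0], [-0.001, -0.298, 0.954, -0.131], [0.0, 0.0, 0.0, 1.0]]
```

View pics/w1.png

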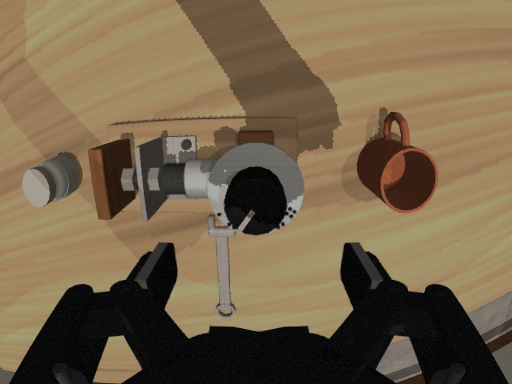

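The wrist view shows the collar at (255,200) with its bar pointing to (240,230), the bolt head at (129,180), the wrench at (222,265) and the mug at (397,170).

```bash
cat >> h.py <<'E'
def wcloud(f,pos,Rt):
    v,u=np.mgrid[:384,:512]; a=(u-f['cx'])/f['fx']; b=(v-f['cy'])/f['fy']; r=np.hypot(a,b)+1e-9
    k=np.tan(np.minimum(r,1.5))/r; P=np.stack([a*k,b*k,np.ones_like(a)],-1)*f['depth'][...,None]
    M=f['mount']; T=P@M[:3,:3].T+M[:3,3]; return T@Rt.T+pos
YAW=np.radians(-14.6); ORG=np.array([.5361,.0776])
def jig(X):  # world -> jig
    c,s=np.cos(YAW),np.sin(YAW); d=X[...,:2]-ORG
    return np.stack([d[...,0]*c+d[...,1]*s,-d[...,0]*s+d[...,1]*c,X[...,2]],-1)
E
python3 - <<'E'
from h import *
f=dict(np.load('w1.npz')); X=wcloud(f,f['pos'],f['Rt']); Z=X[...,2]; g=f['img'].max(-1)
for nm,a,b in (('collar',.15,.18),('disc',.112,.126),('br',.085,.106)):
    for k in comps((Z>a)&(Z<b)&(np.abs(jig(X)[...,0])<.06)&(np.abs(jig(X)[...,1])<.125),40):
        p=X[k]; rc,wh,an=cv2.minAreaRect((p[:,:2]*1000).astype(np.float32)); print(nm,k.sum(),np.round(rc,1),np.round(wh,1),round(an,1),np.median(p[:,2]).round(4))
for n in ('top.npz','top1.npz','w1.npz'):
    f=dict(np.load(n)); X=wcloud(f,f['pos'],f['Rt']) if n[0]=='w' else cloud(f)
    J=jig(X); d=J[...,:2]-[0,.07]; r=np.hypot(d[...,0],d[...,1]); g=f['img'].min(-1)
    m=(J[...,2]>.15)&(J[...,2]<.18)&(r<.022)&(g>70); p=d[m]
    if len(p): print(n,m.sum(),p.mean(0).round(4), 'ang',np.arctan2(p[:,1].mean(),p[:,0].mean()).round(3))
    # white bar direction by PCA
    if len(p)>4: w,v=np.linalg.eigh(np.cov(p.T)); print('pca',np.arctan2(v[1,1],v[0,1]).round(3))
E
```

```text
collar 3036 [553.2 144.1] [48.7 47.5] 78.1 0.1615
disc 3782 [552.8 144.5] [87.9 85.8] 74.4 0.1196
br 688 [524.1  30.3] [ 7.5 79.7] 75.4 0.0965
br 1248 [510.8 -19.9] [19.7 80.3] 75.1 0.095
br 1120 [535.7  75.7] [54.2 31.8] 74.4 0.0886
top.npz 21 [ 0.0079 -0.0022] ang -0.276
pca 2.045
w1.npz 109 [ 0.0105 -0.0081] ang -0.659
pca 2.558
```

```bash
python3 -m inch '{"hand":[0,0,0,0,0,1,1,1,1,1,1,1],"translation":[[-0.002,-0.002,0.04],[-0.002,-0.002,0.08],[-0.002,-0.002,0.102],[-0.002,-0.002,0.102],[-0.002,-0.002,0.102],[-0.002,-0.002,0.102],[-0.002,-0.002,0.102],[-0.002,-0.002,0.102],[-0.002,-0.002,0.102],[-0.002,-0.002,0.102],[-0.002,-0.002,0.102],[-0.002,-0.002,0.102]],"twist":[0,0,0,0,0,0,0,0,0,0,0,0]}' 40
```

```text
time: 3.0
eef_pos: [0.5563, 0.1435, 0.1421]
orientation: [0.131, 0.991, 0.001, 0.001]
ft_force: [-1.0, 0.6, 7.7]
width: 0.544
finger_force: 40.4
```

```bash
python3 -m inch '{"hand":[1,1,1,1,1,1,1,1,1,1,1,1,1],"translation":[[0,0,0],[0,0,0],[0,0,0],[0,0,0],[0,0,0],[0,0,0],[0,0,0],[0,0,0],[0,0,0],[0,0,0],[0,0,0],[0,0,0],[0,0,0]],"twist":[-7,-14,-21,-28,-35,-42,-49,-56,-63,-69,-69,-69,-69]}'
cat >> h.py <<'E'
def look(name):
    s=robot.read_state(); R=Ro.from_quat(s['orientation']).as_matrix(); f=imaging.grab_frame('wrist')
    f.update(pos=np.array(s['eef_pos']),Rt=R,time=s['time']); np.savez(name,**f); return f,wcloud(f,f['pos'],R)
E
cat > bar.py <<'E'
from h import *
import sys
f,X=look(sys.argv[1]); J=jig(X); d=J[...,:2]-[-.0005,.0695]; r=np.hypot(d[...,0],d[...,1]); g=f['img'].min(-1)
m=(J[...,2]>.15)&(J[...,2]<.18)&(r<.022)&(g>70); p=d[m]; w,v=np.linalg.eigh(np.cov(p.T))
print(m.sum(),'bar',np.arctan2(p[:,1].mean(),p[:,0].mean()).round(3),'pca',np.arctan2(v[1,1],v[0,1]).round(3),robot.read_state()['joint_pos'])
cv2.imwrite('pics/'+sys.argv[1][:-4]+'.png',f['img'])
E
python3 bar.py w2.npz
```

```text
time: 4.3
eef_pos: [0.5556, 0.1455, 0.1421]
orientation: [-0.454, 0.891, 0.001, 0.002]
ft_force: [-1.7, 4.7, 6.8]
width: 0.55
finger_force: 40.7
270 bar 0.491 pca -2.53 [ 0.04993934  0.49005716 -0.4494187   1.83196546  0.26653017  0.87610068
  1.98909483]
```

```bash
python3 -m inch '{"hand":[0,0,0,0,0,0,0],"translation":[[0,0,0],[0,0,0],[0,0,0],[0,0,0],[0,0,-0.03],[0,0,-0.07],[0,0,-0.1]],"twist":[-69,-69,-69,-69,-69,-69,-69]}'; python3 -c "print('check: no offset carry needed')"; python3 bar.py w3.npz
python3 - <<'E'
from h import *
s=robot.read_state(); R=Ro.from_quat(s['orientation']).as_matrix(); c,sn=np.cos(YAW),np.sin(YAW)
B=ORG+np.array([[c,-sn],[sn,c]])@[0,-.0705]; print(s['time'],s['eef_pos'],s['width'],B,'tool delta',R.T@(np.r_[B,.2]-s['eef_pos']))
print('yaw err to net+90 deg', R.tolist())
E
```

```text
time: 5.05
eef_pos: [0.5498, 0.1473, 0.2162]
orientation: [0.808, -0.589, -0.006, 0.01]
ft_force: [-0.9, 2.9, -3.3]
width: 0.998
finger_force: 0.0
check: no offset carry needed
154 bar 0.512 pca -2.547 [ 0.56213639  0.71912822 -1.27177179  1.74231018  0.71072178  1.25518922
  2.56884264]
5.1 [0.5517584  0.15136959 0.2210555 ] 1.0002816754279866 [0.51832911 0.0093765 ] tool delta [0.12451404 0.07590715 0.02138329]
yaw err to net+90 deg [[0.31339969341123536, -0.9494535854615308, -0.017847162911440832], [-0.9495927131205896, -0.31348075640599554, 0.001869371927341248], [-0.007369624008154782, 0.01636167526167994, -0.9998389791484477]]
```

The collar reads 0.59 rad on the bar, so it is at 5 and released. The twist is relative to each call's start, so the last call over-turned the open hand. I'll unwind that while going to the gap.

```bash
python3 -m inch '{"hand":[0,0,0,0,0,0,0,0,0,0,0,0,0,0,0,0,0,0,0,0],"translation":[[0.02,0.012,0],[0.04,0.024,0],[0.06,0.036,0],[0.08,0.048,0],[0.1,0.06,0],[0.12,0.073,0],[0.1245,0.076,0],[0.1245,0.076,0],[0.1245,0.076,0],[0.1245,0.076,0],[0.1245,0.076,0],[0.1245,0.076,0],[0.1245,0.076,0],[0.1245,0.076,0],[0.1245,0.076,0],[0.1245,0.076,0],[0.1245,0.076,0],[0.1245,0.076,0],[0.1245,0.076,0],[0.1245,0.076,0]],"twist":[8.5,17,25.5,34,42.5,51,59.5,68,76.5,85,93.5,102,110.5,119,127.5,136,144.5,153,161.5,170]}'
python3 - <<'E'
from h import *
f,X=look('w4.npz'); cv2.imwrite('pics/w4.png',f['img'])
s=robot.read_state(); R=f['Rt']; B=[.5183,.0094,.2]; print(s['time'],s['joint_pos'].round(3),s['eef_pos'],'xang',np.degrees(np.arctan2(R[1,0],R[0,0])),'delta',R.T@(B-s['eef_pos']))
for nm,a,b in (('br',.085,.106),('collar',.15,.18)):
    J=jig(X)
    for k in comps((X[...,2]>a)&(X[...,2]<b)&(np.abs(J[...,0])<.06)&(np.abs(J[...,1])<.125),40):
        p=X[k]; rc,wh,an=cv2.minAreaRect((p[:,:2]*1000).astype(np.float32)); print(nm,k.sum(),np.round(rc,1),np.round(wh,1),round(an,1),np.median(p[:,2]).round(4))
E
```

```text
time: 7.1
eef_pos: [0.5155, 0.0059, 0.2165]
orientation: [0.521, 0.854, -0.009, -0.008]
ft_force: [0.2, 0.5, -0.0]
width: 1.0
finger_force: 0.0
7.15 [ 0.485  0.341 -0.664  1.888  0.248  1.019  0.182] [0.51552606 0.0059513  0.21654075] xang 117.25418167650017 delta [0.00171957 0.00442449 0.01645149]
br 1947 [536.7  80.3] [63.8 33.3] 73.6 0.0889
br 760 [524.6  30.8] [ 8.7 80.7] 75.2 0.0973
br 1791 [510.6 -20.4] [19.2 79.5] 75.7 0.0953
collar 3670 [553.6 143.2] [48.1 48.5] 58.7 0.1615
```

View pics/w4.png

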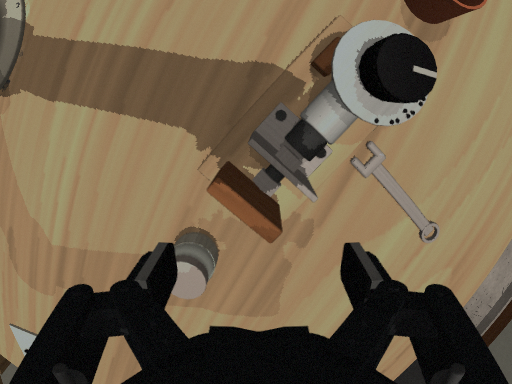

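The view shows the bolt head dark in the gap at (268,178), the cheek at (245,200), the bracket at (285,165), the jar at (195,262), and the collar bar still at 5. Next I finish the twist and lower a little.

```bash
python3 -m inch '{"hand":[0,0,0,0,0,0],"translation":[[0.002,0.004,0.01],[0.002,0.004,0.02],[0.002,0.004,0.04],[0.002,0.004,0.056],[0.002,0.004,0.056],[0.002,0.004,0.056]],"twist":[8.5,17,25.5,34,42,42]}'
cat > bolt.py <<'E'
from h import *
import sys
f,X=look(sys.argv[1]); s=robot.read_state(); R=f['Rt']; B=[.5185,.0091,.064]
print(s['time'],s['joint_pos'].round(3),s['eef_pos'].round(4),'xang',np.degrees(np.arctan2(R[1,0],R[0,0])).round(2),'z',R[:,2].round(4),'delta',(R.T@(B-s['eef_pos'])).round(4))
J=jig(X)
for k in comps((X[...,2]>.086)&(X[...,2]<.106)&(np.abs(J[...,0])<.06)&(np.abs(J[...,1])<.125),40):
    p=X[k]; rc,wh,an=cv2.minAreaRect((p[:,:2]*1000).astype(np.float32)); print(k.sum(),np.round(rc,1),np.round(wh,1),round(an,1),np.median(p[:,2]).round(4))
m=(np.abs(J[...,0])<.016)&(J[...,1]>-.076)&(J[...,1]<-.064)&(J[...,2]>.06)&(J[...,2]<.09)
p=J[m]*1000; gr=f['img'][m].mean(-1); v,u=np.nonzero(m)
if len(p):
    print('head px',u.min(),u.max(),v.min(),v.max(),len(p))
    for a in np.arange(-16,16,2):
        q=(p[:,0]>=a)&(p[:,0]<a+2)
        if q.sum()>2: print(a+1,q.sum(),'z %.1f g %.0f'%(np.median(p[q,2]),np.median(gr[q])))
    a,b,c,d=max(v.min()-25,0),v.max()+25,max(u.min()-35,0),u.max()+35
    cv2.imwrite('pics/'+sys.argv[1][:-4]+'.png',cv2.resize(f['img'][a:b,c:d],None,fx=5,fy=5,interpolation=cv2.INTER_CUBIC)[:600,:800])
E
python3 bolt.py b1.npz
```

```text
time: 7.75
eef_pos: [0.5164, 0.0094, 0.1598]
orientation: [0.789, 0.614, -0.011, -0.005]
ft_force: [-0.2, 0.7, 0.5]
width: 1.001
finger_force: 0.0
7.8 [ 0.333  0.392 -0.493  1.936  0.239  0.894 -0.529] [0.5168 0.0095 0.1602] xang 75.72 z [-0.0239 -0.0064 -0.9997] delta [0.0012 0.0038 0.0962]
2946 [537.1  78. ] [58.7 31. ] 75.4 0.0894
1432 [524.3  30.2] [ 7.4 79.9] 74.6 0.0971
2694 [511.1 -19.9] [19.5 79.7] 74.4 0.0952
head px 248 281 188 212 571
-13 16 z 77.2 g 76
-11 37 z 77.2 g 75
-9 58 z 79.0 g 75
-7 33 z 80.8 g 76
-5 49 z 82.5 g 75
-3 50 z 84.0 g 75
-1 34 z 85.0 g 78
1 50 z 84.5 g 79
3 49 z 83.4 g 79
5 34 z 82.6 g 78
7 45 z 81.9 g 78
9 51 z 80.8 g 79
11 47 z 79.9 g 69
13 18 z 73.1 g 50
```

View pics/b1.png

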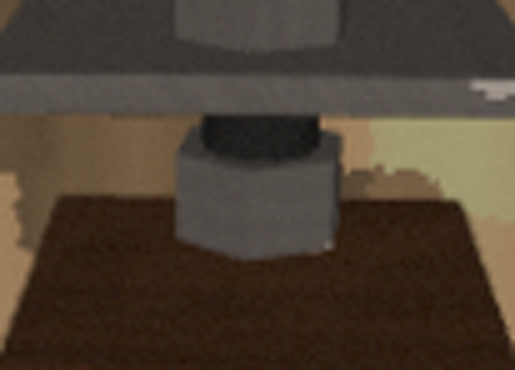

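The crop shows the hex head in the gap, with its top edge slightly left of centre. The depth profile gives a turn of about -0.13 rad. I'll fit it more carefully over a few frames.

```bash
cat > fit.py <<'E'
from h import *
from scipy.optimize import least_squares
ts=[];o=[]
for i in range(6):
    f,X=look('fit.npz'); J=jig(X)*1000
    m=(np.abs(J[...,0])<9)&(J[...,1]>-76)&(J[...,1]<-64)&(J[...,2]>76)&(J[...,2]<90); p=J[m]
    if len(p)<60: print('few',len(p)); continue
    def res(q):
        x=p[:,0]-q[0]; z=p[:,2]-q[1]
        d=lambda a:x*np.sin(a+q[2])+z*np.cos(a+q[2])-12   # flats at +-30 deg from up
        return np.maximum(d(np.pi/6),d(-np.pi/6))
    r=least_squares(res,[0,72,0],loss='soft_l1',f_scale=.5); o.append(r.x); ts.append(f['time'])
o=np.array(o); R=f['Rt']; s=robot.read_state()
print('t',np.mean(ts).round(2),'xc,zc,phi',o.mean(0).round(3),'sd',o.std(0).round(3),len(p))
zt=R[:,2]; c,sn=np.cos(YAW),np.sin(YAW); print('tool tilt about jig y',-(zt[0]*c+zt[1]*sn).round(4))
print(s['eef_pos'].round(4),'delta',(R.T@(np.array([.5185,.0091,.064])-s['eef_pos'])).round(4),'xang',np.degrees(np.arctan2(R[1,0],R[0,0])).round(2), 'jig tcp',(jig(np.array(s['eef_pos']))*1000).round(1))
E
python3 fit.py
```

```text
t 7.92 xc,zc,phi [ 0.586 71.461 -0.132] sd [0.067 0.05  0.01 ] 394
tool tilt about jig y 0.0204
[0.5169 0.0095 0.1604] delta [0.0011 0.0037 0.0963] xang 75.78 jig tcp [ -1.4 -70.8 160.4]
```

```bash
python3 -m inch '{"hand":[0,0,0,0,0,0,0,0],"translation":[[0.001,0.004,0.015],[0.001,0.004,0.03],[0.001,0.004,0.045],[0.001,0.004,0.06],[0.001,0.004,0.075],[0.001,0.004,0.088],[0.001,0.004,0.096],[0.001,0.004,0.096]],"twist":[0,0,0,0,0,0,0,0]}'; python3 fit.py; python3 bolt.py b2.npz
```

```text
time: 8.9
eef_pos: [0.5174, 0.009, 0.0625]
orientation: [0.79, 0.613, -0.012, -0.006]
ft_force: [0.6, -0.1, 0.2]
width: 1.0
finger_force: 0.0
t 9.02 xc,zc,phi [ 0.58  71.405 -0.11 ] sd [0.036 0.021 0.007] 963
tool tilt about jig y 0.0199
[0.5191 0.009  0.0647] delta [-0.     -0.0006  0.0007] xang 75.68 jig tcp [  0.8 -70.7  64.7]
9.25 [ 0.275  0.543 -0.429  1.983  0.343  0.709 -0.618] [0.519  0.009  0.0646] xang 75.68 z [-0.0222 -0.0062 -0.9997] delta [ 0.     -0.0005  0.0006]
10738 [537.4  79.6] [62.4 31.3] 75.2 0.0898
6305 [532.7  24.4] [32.  97.1] 55.8 0.0965
1205 [476.8  22.5] [15.1 22.5] 25.7 0.096
2160 [512.6 -14.4] [ 8.5 79.3] 75.7 0.0908
head px 232 283 259 290 1217
-11 79 z 77.8 g 75
-9 91 z 79.5 g 75
-7 93 z 80.7 g 75
-5 101 z 82.3 g 75
-3 117 z 83.8 g 74
-1 106 z 85.0 g 75
1 128 z 84.4 g 78
3 97 z 83.5 g 78
5 110 z 82.7 g 78
7 96 z 81.7 g 78
9 103 z 80.8 g 78
11 82 z 80.0 g 78
13 12 z 71.6 g 61
```

Run:
```python
import numpy as np,cv2
f=np.load('fit.npz'); cv2.imwrite('pics/b3.png',f['img'])
```

```text
(no output)
```

View pics/b3.png

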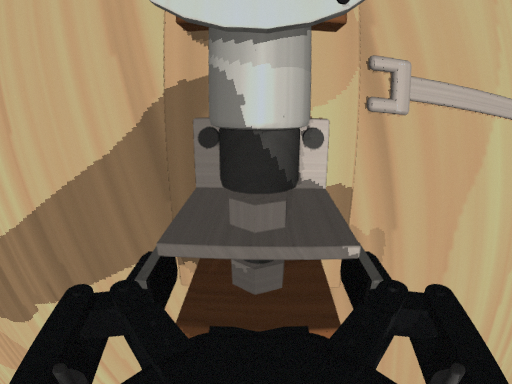

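The view from within the gap shows the fingers astride the bolt head at (258,275), well centred, with the jar, wrench and mug untouched. Now I wait for the flats to come square to the fingers.

```bash
python3 -m inch '{"hand":[0,0,0,0,0,0,0,0,0,0,0,0,0,0,0,0,0,0,0,0],"translation":[[0,0,0],[0,0,0],[0,0,0],[0,0,0],[0,0,0],[0,0,0],[0,0,0],[0,0,0],[0,0,0],[0,0,0],[0,0,0],[0,0,0],[0,0,0],[0,0,0],[0,0,0],[0,0,0],[0,0,0],[0,0,0],[0,0,0],[0,0,0]],"twist":[0,0,0,0,0,0,0,0,0,0,0,0,0,0,0,0,0,0,0,0]}' >/dev/null; python3 -m inch '{"hand":[0.3,0.3,0.3,0.3,0.3,0.3,0.3,0.3,0.3,0.3,0.3,0.3,0.3,0.3,0.3,0.3,0.3,0.3,0.3,0.3],"translation":[[0,0,0],[0,0,0],[0,0,0],[0,0,0],[0,0,0],[0,0,0],[0,0,0],[0,0,0],[0,0,0],[0,0,0],[0,0,0],[0,0,0],[0,0,0],[0,0,0],[0,0,0],[0,0,0],[0,0,0],[0,0,0],[0,0,0],[0,0,0]],"twist":[0,0,0,0,0,0,0,0,0,0,0,0,0,0,0,0,0,0,0,0]}'; python3 fit.py
```

```text
time: 13.25
eef_pos: [0.5184, 0.009, 0.0639]
orientation: [0.79, 0.613, -0.011, -0.005]
ft_force: [0.3, 0.8, -0.2]
width: 0.703
finger_force: 0.0
t 13.38 xc,zc,phi [ 5.5700e-01  7.1403e+01 -1.4000e-02] sd [0.02  0.015 0.006] 956
tool tilt about jig y 0.0213
[0.5184 0.009  0.0639] delta [ 0.0001  0.     -0.0001] xang 75.68 jig tcp [  0.2 -70.9  63.9]
```

```bash
python3 -m inch '{"hand":[0.3,0.3,0.3,0.3,0.5,0.5,0.5,0.5,0.5,0.5,0.5,1,1,1,1,1,1,1,1,1],"translation":[[0,0,0],[0,0,0],[0,0,0],[0,0,0],[0,0,0],[0,0,0],[0,0,0],[0,0,0],[0,0,0],[0,0,0],[0,0,0],[0,0,0],[0,0,0],[0,0,0],[0,0,0],[0,0,0],[0,0,0],[0,0,0],[0,0,0],[0,0,0]],"twist":[0,0,0,0,0,0,0,0,0,0,0,0,0,0,0,0,0,0,0,0]}' 80; python3 fit.py;  python3 -m inch '{"hand":[1,1,1,1,1,1,1,1,1,1,1,1,1,1,1,1,1,1,1,1],"translation":[[0,0,0],[0,0,0],[0,0,0],[0,0,0],[0,0,0],[0,0,0],[0,0,0],[0,0,0],[0,0,0],[0,0,0],[0,0,0],[0,0,0],[0,0,0],[0,0,0],[0,0,0],[0,0,0],[0,0,0],[0,0,0],[0,0,0],[0,0,0]],"twist":[0,0,0,0,0,0,0,0,0,0,0,0,0,0,0,0,0,0,0,0]}'; python3 fit.py; python3 bar.py w9.npz
```

```text
time: 15.55
eef_pos: [0.5191, 0.0088, 0.0643]
orientation: [0.79, 0.613, -0.011, -0.004]
ft_force: [4.2, -2.6, 3.9]
width: 0.261
finger_force: 78.7
t 15.68 xc,zc,phi [5.7100e-01 7.1402e+01 1.1000e-02] sd [0.031 0.019 0.002] 974
tool tilt about jig y 0.0201
[0.5191 0.0088 0.0642] delta [ 0.0001 -0.0006  0.0002] xang 75.67 jig tcp [  0.9 -70.8  64.2]
time: 17.85
eef_pos: [0.5191, 0.0089, 0.0642]
orientation: [0.79, 0.613, -0.011, -0.004]
ft_force: [4.6, -2.8, 5.4]
width: 0.264
finger_force: 78.9
t 17.97 xc,zc,phi [5.7900e-01 7.1408e+01 9.0000e-03] sd [0.045 0.017 0.004] 965
tool tilt about jig y 0.0201
[0.5191 0.0088 0.0642] delta [ 0.0001 -0.0006  0.0002] xang 75.67 jig tcp [  0.8 -70.8  64.2]
0 bar nan pca nan [ 0.2744725   0.54395977 -0.42835678  1.98302644  0.34290023  0.70859589
 -0.61802402]
  avg = a.mean(axis, **keepdims_kw)
  ret = um.true_divide(
bar.py:4: RuntimeWarning: Degrees of freedom <= 0 for slice
  m=(J[...,2]>.15)&(J[...,2]<.18)&(r<.022)&(g>70); p=d[m]; w,v=np.linalg.eigh(np.cov(p.T))
  c *= np.true_divide(1, fact)
  c *= np.true_divide(1, fact)
bar.py:5: RuntimeWarning: Mean of empty slice.
  print(m.sum(),'bar',np.arctan2(p[:,1].mean(),p[:,0].mean()).round(3),'pca',np.arctan2(v[1,1],v[0,1]).round(3),robot.read_state()['joint_pos'])
  ret = ret.dtype.type(ret / rcount)
```

The bolt has stopped: 0.011, then 0.009 rad 2.3 s later, at 79 N. One last check on the collar, from frames taken after the hand left it and from the scene view.

Run:
```python
from h import *
for n in ('w4.npz','b1.npz'):
    f=dict(np.load(n)); J=jig(wcloud(f,f['pos'],f['Rt'])); d=J[...,:2]-[-.0005,.0695]; r=np.hypot(d[...,0],d[...,1])
    m=(J[...,2]>.15)&(J[...,2]<.18)&(r<.022)&(f['img'].min(-1)>70); p=d[m]
    if len(p)>9: w,v=np.linalg.eigh(np.cov(p.T)); print(n,len(p),np.arctan2(*p.mean(0)[::-1]).round(3),np.arctan(v[1,1]/v[0,1]).round(3))
f=imaging.grab_frame('scene'); cv2.imwrite('pics/s9.png',cv2.resize(f['img'][110:320,170:370],None,fx=2.8,fy=2.8,interpolation=cv2.INTER_CUBIC))
```

```text
w4.npz 140 0.498 0.606
```

View pics/s9.png

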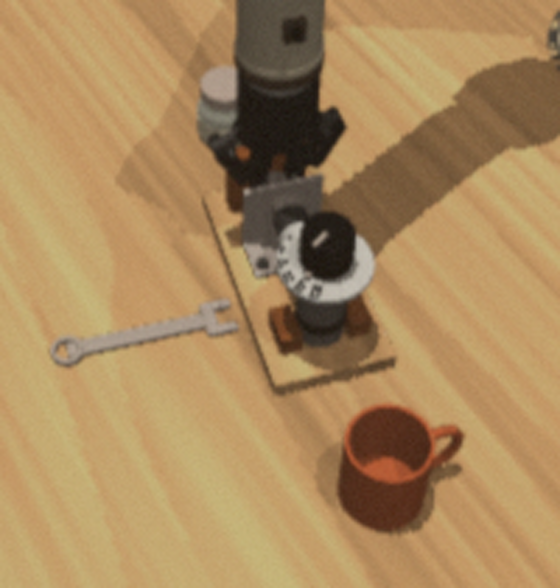

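The scene view shows the hand in the gap at (275,160), the collar bar pointing to the fifth dot group at (300,285), and the jar, wrench and mug in place.

```bash
python3 -c "from cell import robot; print(robot.close_job())"
```

```text
the job is handed in; nothing more can be done
None
```

I turned the collar to 5, clicked in, and let go of it; I then gripped the bolt head, which stopped turning, and handed the job in after about 18 s, still holding it at about 79 N with the jar, wrench and mug left in place. On the way, a mistyped twist brought the last joint to 2.569 rad, just inside its 2.57 limit.

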